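# Find and shim the rocking corner of a bindery jig plate

### The arm

A 6-joint arm with a two-finger parallel gripper is mounted at the origin on the work surface. World frame = base frame: x ahead of the robot, y to its left, z up, the work surface at z = 0. Lengths are in m, angles in rad, forces in N, time in s.
With the tool pointing down it reaches from about 0.3 to 0.875 m from the base axis. Payload 6.4 kg.
Tool frame: the origin (TCP) lies at the very end of the fingers, on their centre line; the grasp point (between the pads) lies 19 mm behind it; z points along the fingers, y is the direction in which the jaws open and shut (so a half turn about z gives the same grasp; the last joint's range is limited). The gripper opens to 85 mm and grips with 20 to 120 N. Pads are 22 mm wide; open, the fingers measure 114 mm over their backs; the gripper's body (76 mm by 85 mm) begins 54 mm behind the grasp point. The pads swing forward as they close: fully open they stand 13 mm farther back than shut.
Start: joints at [-1.477, 0.181, 1.607, -0, 1.354, -0.206], TCP at [0.17, -0.549, 0.231] pointing down, gripper open.
Joint ranges: [-2.99, 2.99], [-0.89, 2.07], [0.3, 2.58], [-1.14, 4.28], [0, 2.63], [-3.12, 3.12]. Speed limits (rad/s): [2.57, 2.57, 3.01, 3.14, 3.14, 3.14].

### API

Orientations are given as a unit quaternion [w, x, y, z].
In Python, from bench import telemetry, imaging, ctrl gives the robot as it stands.
- The arm moves only by the shell command python3 -m pendant 'ROWS' [OPENING]. ROWS is JSON, a list that holds one entry, the list of rows, each a list of 6 numbers: the shift along the tool's x, y, z in units of 200 mm (1.0 is 200 mm), then the turn, a rotation vector about the tool's x, y, z in units of pi rad (1.0 is pi rad). In form: [[[tx, ty, tz, rx, ry, rz], ...]]. A call has 1 to 12 rows; each row shifts and turns the pose as measured when the row begins, along the tool's axes as they then stand; what a row does not reach is not made up. A row lasts 1/8 s, in which the tool goes at most 62.5 mm and 10.7 degrees, less where a joint would pass 70% of its speed; a pose out of reach is approached as far as the arm can. A call with a number of a shift or a turn outside -1 to 1 is refused whole. A call with a gripper value outside its range is refused whole. OPENING is the closure, from 0 (fully open) to 1 (shut), set as the call begins (- or left out, the last holds). The fingers move at their own pace and stop on an object; the grip force is fixed at half the most. Time passes only in rows, so rows that do not move let the fingers close. It gives the time, the measured TCP pose, the force and the opening at its end, in the units of the state.
- telemetry.get_obs(): the state, without advancing time (a new reading comes with each control period).
- imaging.camera(name): name is "scene" or "side" or "wrist"; returns a dict with "pixels" (384x512x3 uint8, blue, green, red), "vfov" (degrees; the focal length in pixels is half the picture's height over the tangent of half this angle, whatever the lens; pixels are square), "cx", "cy" (the principal point, pixels), "distortion" ([k1, k2, p1, p2, k3] as OpenCV has them; the pictures are not rectified), "R" (3x3) and "t" (3): a world point X has camera coordinates R X + t. Camera axes: x right, y down, z forward; pixel columns grow to the right and rows downward; lengths in m; the calibration is good to about 2 mm. A picture is of the moment at which its call begins. There is no depth.
- ctrl.hand_in(): hands the job in, once; it reports no verdict.
The state is a dict: "time_s": time; "q": joint angles; "dq": joint speeds; "joint_efforts": joint torques, N m; "eef_pos": TCP position; "eef_rot": TCP orientation; "wrist_force": force on the tool from outside, world axes, zero at the start; "torque": the same for the moment, N m; "opening": opening from 0.0 (shut) to 1.0 (fully open).
Only numpy, scipy, OpenCV 4.12 (cv2) and the standard library are available. Lean on these libraries where they do the work, as an engineer would, in place of code of your own. Each camera call takes 0.05 s, during which the arm holds its last target.

### The job

The jig plate on the levelling stand rocks on one corner. With shut fingers press down on the plate's corners one at a time until you find the one that dips, then press the hinged shim beside that corner down flat so that it props the plate. Leave the other three shims standing up, do not lift the plate, and do not disturb the things around it.

Things in the scene. Friction and masses are not known exactly. Their poses are not given: they have to be found in the camera images.
- stand: grey steel stand fixed to the table: base 210 (its x) x 300 (its y) x 12 mm, carries the jig plate and one hinged steel shim beside each plate corner. Low stops round the plate end 44 mm above the table. Origin: centre of the base's underside, on the table top. +x points to its far side (away from the robot), +y left, +z up; turned up to 0.4 rad either way.
- plate: loose flat metal jig plate, 160 (x) x 140 (y) x 8 mm, about 1.1 kg, lying level on four feet, in line with the stand; top 42 mm above the table. Origin: centre of the underside. A black knob (26 mm across, top 36 mm above the underside) stands at its centre; two strips 6 x 36 mm (along y), 8 mm high, lie on it at x = +58 and -58 mm. One corner rocks, any of the four.
- corner_near_left (a point): point on the plate's top face at its near left corner, 20 mm in from both edges: where to press that corner. Moves with the plate. If this is the weak corner it dips about 4 mm here under about 7 N or more and springs back when let go; a solid corner gives less than 1 mm at 15 N.
- corner_near_right (a point): point on the plate's top face at its near right corner, 20 mm in from both edges: where to press that corner. Moves with the plate. If this is the weak corner it dips about 4 mm here under about 7 N or more and springs back when let go; a solid corner gives less than 1 mm at 15 N.
- corner_far_left (a point): point on the plate's top face at its far left corner, 20 mm in from both edges: where to press that corner. Moves with the plate. If this is the weak corner it dips about 4 mm here under about 7 N or more and springs back when let go; a solid corner gives less than 1 mm at 15 N.
- corner_far_right (a point): point on the plate's top face at its far right corner, 20 mm in from both edges: where to press that corner. Moves with the plate. If this is the weak corner it dips about 4 mm here under about 7 N or more and springs back when let go; a solid corner gives less than 1 mm at 15 N.
- shim_near_left (a joint): hinge angle (rad) of the shim by the near left corner: steel leaf 30 mm wide, sticking out left of the plate's side edge, its middle at stand x = -55 mm. 0 to 0.1: standing up about 40 degrees; 0.7: flat (hard stop; level, top 34 mm above the table). Stiff hinge, stays where left; about 9 N down on the leaf point moves it. Flat, its inner end props the plate corner from below.
- leaf_near_left (a point): point on the upper face of the near left shim's leaf, 40 mm out from its hinge line (the leaf ends at 52 mm): where to press that shim. The hinge line runs along the stand's x at stand y = 80 mm, 34 mm above the table. Moves with the leaf (starts about 58 mm above the table, ends at 34 mm).
- shim_near_right (a joint): hinge angle (rad) of the shim by the near right corner: steel leaf 30 mm wide, sticking out right of the plate's side edge, its middle at stand x = -55 mm. 0 to 0.1: standing up about 40 degrees; 0.7: flat (hard stop; level, top 34 mm above the table). Stiff hinge, stays where left; about 9 N down on the leaf point moves it. Flat, its inner end props the plate corner from below.
- leaf_near_right (a point): point on the upper face of the near right shim's leaf, 40 mm out from its hinge line (the leaf ends at 52 mm): where to press that shim. The hinge line runs along the stand's x at stand y = -80 mm, 34 mm above the table. Moves with the leaf (starts about 58 mm above the table, ends at 34 mm).
- shim_far_left (a joint): hinge angle (rad) of the shim by the far left corner: steel leaf 30 mm wide, sticking out left of the plate's side edge, its middle at stand x = 55 mm. 0 to 0.1: standing up about 40 degrees; 0.7: flat (hard stop; level, top 34 mm above the table). Stiff hinge, stays where left; about 9 N down on the leaf point moves it. Flat, its inner end props the plate corner from below.
- leaf_far_left (a point): point on the upper face of the far left shim's leaf, 40 mm out from its hinge line (the leaf ends at 52 mm): where to press that shim. The hinge line runs along the stand's x at stand y = 80 mm, 34 mm above the table. Moves with the leaf (starts about 58 mm above the table, ends at 34 mm).
- shim_far_right (a joint): hinge angle (rad) of the shim by the far right corner: steel leaf 30 mm wide, sticking out right of the plate's side edge, its middle at stand x = 55 mm. 0 to 0.1: standing up about 40 degrees; 0.7: flat (hard stop; level, top 34 mm above the table). Stiff hinge, stays where left; about 9 N down on the leaf point moves it. Flat, its inner end props the plate corner from below.
- leaf_far_right (a point): point on the upper face of the far right shim's leaf, 40 mm out from its hinge line (the leaf ends at 52 mm): where to press that shim. The hinge line runs along the stand's x at stand y = -80 mm, 34 mm above the table. Moves with the leaf (starts about 58 mm above the table, ends at 34 mm).
- witness_near_left (a joint): travel in m of the brass witness pin hidden under the plate's near left corner: 0 untouched; it is pushed down and stays down (about 0.004) once that corner has dipped; under a solid corner it stays below 0.001.
- witness_near_right (a joint): travel in m of the brass witness pin hidden under the plate's near right corner: 0 untouched; it is pushed down and stays down (about 0.004) once that corner has dipped; under a solid corner it stays below 0.001.
- witness_far_left (a joint): travel in m of the brass witness pin hidden under the plate's far left corner: 0 untouched; it is pushed down and stays down (about 0.004) once that corner has dipped; under a solid corner it stays below 0.001.
- witness_far_right (a joint): travel in m of the brass witness pin hidden under the plate's far right corner: 0 untouched; it is pushed down and stays down (about 0.004) once that corner has dipped; under a solid corner it stays below 0.001.
- weight: loose small brass weight, 24 mm across, 34 mm tall, stands on the stand's base between the two left shims. Origin at the centre of its underside. Leave alone
- tin: loose small open steel tin, 32 mm across, 22 mm tall, stands on the stand's base between the two right shims. Origin at the centre of its underside. Leave alone
- mug: loose white mug, 76 mm across plus handle, 85 mm tall, left of the stand. Origin at the centre of its underside. Leave alone
- jar: loose white paste jar with red cap, 68 mm across, 85 mm tall, right of the stand. Origin at the centre of its underside. Leave alone
- screwdriver: loose screwdriver, 170 mm long, about 30 mm thick, lying on the table beyond the stand. Leave alone
- punch: loose small hole punch, 55 x 100 mm, 42 mm tall, beyond the stand. Origin at the centre of its underside. Leave alone
Things that resemble listed ones, but are neither listed nor needed, are in the scene too. What is meant by the plate is not orange, and is the smaller of those in its own colour.

How it is judged:
By the outcome, as a careful person would: the job done as asked, in the order asked, and still so for the second after the job is handed in, with the robot touching nothing.
It also fails if it takes over 48 s, if anything falls off the work surface, if the arm or the gripper's body presses on something with over 40 N, if the wrist force passes 120 N, or if a joint passes its speed limit or range.

## Working session

There is one attempt and no reset: what is moved stays moved. The work goes in short steps, Python scripts to look and compute and a shell command to move; the robot and the scene stay as the last step left them, time stands still between calls to the robot, and variables do not carry over. Pictures are saved under pics/ and viewed, and the job is handed in when it is done.

```bash
mkdir -p pics; ls
python3 - <<'E'
from bench import telemetry, imaging, ctrl
import cv2,pickle
print(telemetry.get_obs())
d={}
for n in("scene","side","wrist"):
    c=imaging.camera(n); d[n]=c; cv2.imwrite(f"pics/{n}0.png",c["pixels"]); print(n,{k:v for k,v in c.items() if k!="pixels"})
pickle.dump(d,open("cams0.pkl","wb"))
E
```

```text
pics
{'time_s': 0.0, 'q': array([-1.47728966e+00,  1.81506845e-01,  1.60800403e+00, -4.17626108e-06,
        1.35381661e+00, -2.06302634e-01]), 'dq': array([ 0.00058173, -0.0008985 , -0.0002941 ,  0.00022645,  0.00038029,
        0.00040581]), 'joint_efforts': array([-1.05245326e-03, -4.44871938e+01, -3.51342452e+01, -4.19277285e-04,
        9.06705915e-03, -1.04724182e-05]), 'eef_pos': array([ 0.16978059, -0.54878376,  0.23040531]), 'eef_rot': array([-8.66153444e-04,  9.88784883e-01,  1.49344242e-01,  4.68591427e-05]), 'wrist_force': array([ 1.04472189, -0.47808712, -0.70032503]), 'torque': array([-0.00495625, -0.00679528, -0.00589199]), 'opening': 1.0021273293625972}
scene {'vfov': 53.86250345386645, 'cx': 257.01182579797774, 'cy': 187.36478842711992, 'distortion': array([-0.12766933,  0.        ,  0.        ,  0.        ,  0.        ]), 'R': array([[-0.70763581,  0.70635695,  0.01764681],
       [ 0.50574286,  0.52378361, -0.68547421],
       [-0.49343258, -0.47614135, -0.72788303]]), 't': array([ 0.32065295, -0.24409323,  1.4470046 ])}
side {'vfov': 48.71727448518137, 'cx': 261.89492514120803, 'cy': 197.97956672686067, 'distortion': array([0.0265906, 0.       , 0.       , 0.       , 0.       ]), 'R': array([[-0.89510915, -0.44579941, -0.00651883],
       [-0.33516252,  0.68246238, -0.6495469 ],
       [ 0.29401648, -0.57923051, -0.76029358]]), 't': array([0.47850889, 0.18907651, 0.90647236])}
wrist {'vfov': 61.16812557118938, 'cx': 250.38094272890413, 'cy': 192.5865529650214, 'distortion': array([-0.04641904,  0.        ,  0.        ,  0.        ,  0.        ]), 'R': array([[ 0.29498874, -0.95549882, -0.00191171],
       [-0.91972564, -0.28448579,  0.27050429],
       [-0.25901038, -0.07803748, -0.96271687]]), 't': array([-0.57386639, -0.03377471,  0.37903942])}
```

View pics/scene0.png

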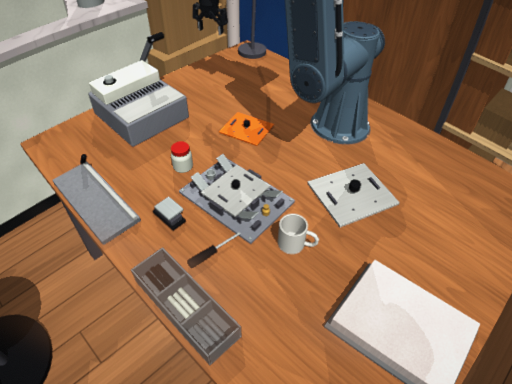

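View pics/side0.png

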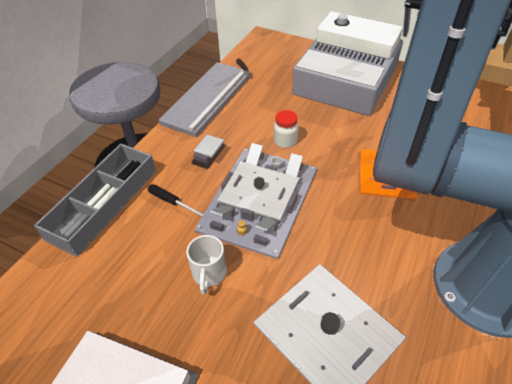

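View pics/wrist0.png

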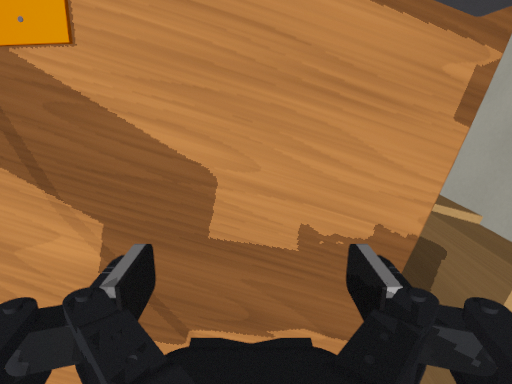

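The scene shows three candidates for the plate:
- A grey plate on the stand at scene (236,187) / side (260,190).
- A larger grey plate on the table at scene (353,193) / side (330,323).
- An orange plate at scene (247,127).

The description fits the smaller grey one on the stand. I'll check it in close crops.

Run:
```python
import cv2,pickle
d=pickle.load(open("cams0.pkl","rb"))
for n,(x0,x1,y0,y1) in {"scene":(170,300,145,245),"side":(190,325,135,260)}.items():
    im=d[n]["pixels"][y0:y1,x0:x1]
    cv2.imwrite(f"pics/{n}_crop.png",cv2.resize(im,None,fx=5.9 if n=="scene" else 4.8,fy=5.9 if n=="scene" else 4.8,interpolation=cv2.INTER_CUBIC))
```

```text
(no output)
```

View pics/scene_crop.png

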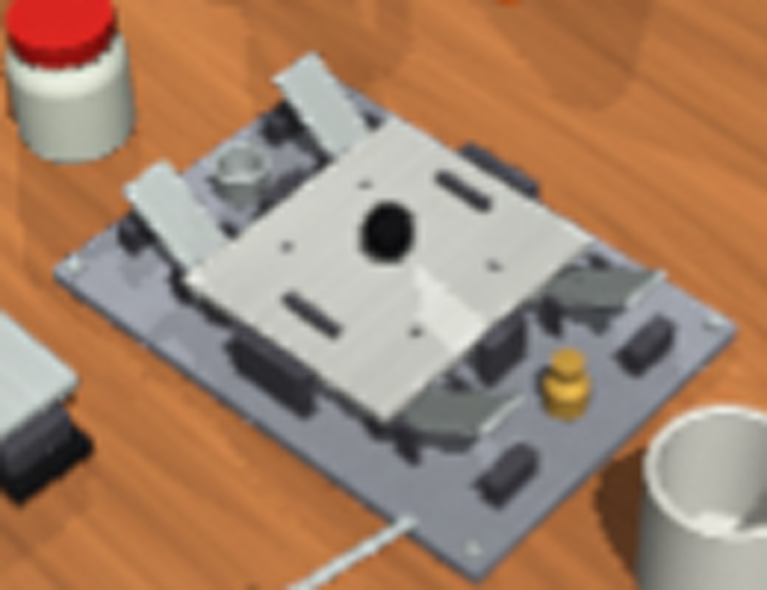

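View pics/side_crop.png

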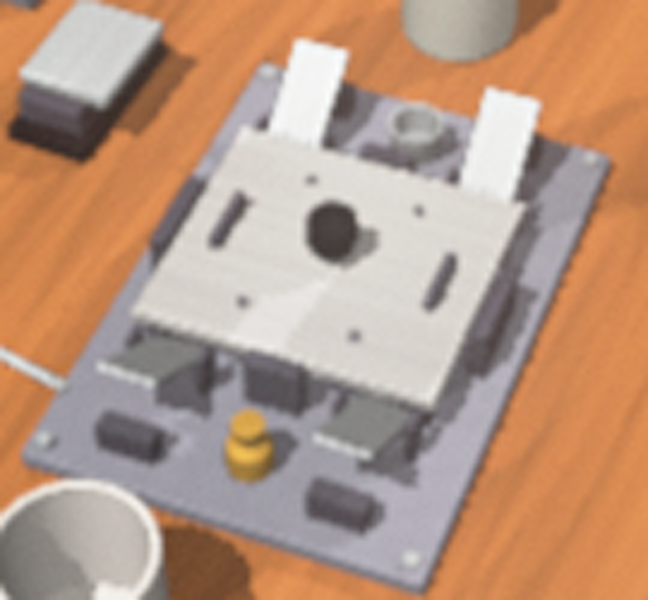

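The crops confirm the plate on the stand: black knob, two strips, four raised shims, brass weight on the left and tin on the right. Next I'll fit the stand pose from its corner pixels in both views.

```bash
cat > h.py <<'E'
import numpy as np,cv2
def proj(c,X):
    h=c["pixels"].shape[0]; f=h/2/np.tan(np.radians(c["vfov"]/2))
    K=np.array([[f,0,c["cx"]],[0,f,c["cy"]],[0,0,1]])
    return cv2.projectPoints(np.array(X,float).reshape(-1,3),cv2.Rodrigues(c["R"])[0],c["t"],K,c["distortion"])[0][:,0]
def S2W(p,X):
    X=np.atleast_2d(X); c,s=np.cos(p[2]),np.sin(p[2])
    return np.c_[p[0]+c*X[:,0]-s*X[:,1],p[1]+s*X[:,0]+c*X[:,1],X[:,2]]
E
python3 - <<'E'
from h import *; import pickle
from scipy.optimize import least_squares
d=pickle.load(open("cams0.pkl","rb"))
B=lambda a,b:[a*.105,b*.15,.012]
P=lambda a,b:[a*.08,b*.07,.042]
fr,nl,fl,nr=(1,-1),(-1,1),(1,1),(-1,-1)
ob={"scene":[(B(*fr),57,270),(B(*nl),737,326),(B(*fl),477,576),(P(*nr),395,122),(P(*nl),592,240),(P(*fl),385,420),(P(*fr),190,282)],
"side":[(B(*nr),610,160),(B(*nl),425,588),(B(*fl),25,458),(B(*fr),262,65),(P(*nr),523,205),(P(*nl),430,405),(P(*fl),132,315),(P(*fr),243,128)]}
sc={"scene":(5.9,170,145),"side":(4.8,190,135)}
def res(p,ns=("scene","side")):
    r=[]
    for n in ns:
        k,x0,y0=sc[n]
        X=S2W(p,[o[0] for o in ob[n]]); u=np.array([[o[1]/k+x0-.5+.5/k,o[2]/k+y0-.5+.5/k] for o in ob[n]])
        r.append((proj(d[n],X)-u).ravel())
    return np.concatenate(r)
for ns in (("scene",),("side",),("scene","side")):
    s=least_squares(res,[.5,0,0],args=(ns,)); print(ns,s.x,np.sqrt(np.mean(s.fun**2)))
print(s.fun.reshape(-1,2).round(1))
p=s.x; np.save("pose.npy",p)
pts={"c_nl":(-.06,.05,.042),"c_nr":(-.06,-.05,.042),"c_fl":(.06,.05,.042),"c_fr":(.06,-.05,.042)}
for a,x in(("n",-.055),("f",.055)):
    for b,y in(("l",1),("r",-1)): pts[f"leaf_{a}{b}"]=(x,y*(.08+.04*np.cos(.65)),.058)
for k,v in pts.items():
    w=S2W(p,v)[0]; print(k,w.round(4),np.hypot(*w[:2]).round(3),"scene px",proj(d["scene"],w)[0].round())
E
```

```text
('scene',) [0.54558478 0.00102319 0.08262853] 0.5271505867381876
('side',) [ 0.54402023 -0.00341101  0.08902435] 0.42482838151025965
('scene', 'side') [ 0.54413713 -0.00189119  0.08738216] 0.6865708240338708
[[-1.2 -0.5]
 [ 0.5 -0.8]
 [ 0.  -0.6]
 [-0.3 -1.4]
 [ 0.1 -0.9]
 [ 0.1 -0.8]
 [-1.2 -1.1]
 [-0.1 -0.2]
 [-0.5  0.7]
 [-1.4  0.1]
 [-0.6  0.1]
 [ 0.2  0.8]
 [ 0.5  0.6]
 [-0.5  0.2]
 [-0.3  0.6]]
c_nl [0.48   0.0427 0.042 ] 0.482 scene px [261. 185.]
c_nr [ 0.4887 -0.0569  0.042 ] 0.492 scene px [237. 170.]
c_fl [0.5995 0.0532 0.042 ] 0.602 scene px [234. 207.]
c_fr [ 0.6083 -0.0465  0.042 ] 0.61 scene px [210. 191.]
leaf_nl [0.4796 0.1047 0.058 ] 0.491 scene px [276. 192.]
leaf_nr [ 0.4991 -0.1181  0.058 ] 0.513 scene px [221. 158.]
leaf_fl [0.5892 0.1143 0.058 ] 0.6 scene px [252. 214.]
leaf_fr [ 0.6087 -0.1085  0.058 ] 0.618 scene px [197. 177.]
```

Fit RMS is 0.7 px (about 1–2 mm), and all points are within reach. I'll shut the fingers and line the tool up with the stand (turn about 12° about tool z).

```bash
cat > d.py <<'E'
import sys,numpy as np
from scipy.spatial.transform import Rotation as R
from bench import telemetry
from h import *
o=telemetry.get_obs(); q=o["eef_rot"]; r=R.from_quat([q[1],q[2],q[3],q[0]]); p=np.load("pose.npy")
T={"c_nl":(-.06,.05,.042),"c_nr":(-.06,-.05,.042),"c_fl":(.06,.05,.042),"c_fr":(.06,-.05,.042),
"l_nl":(-.055,.116,.058),"l_nr":(-.055,-.116,.058),"l_fl":(.055,.116,.058),"l_fr":(.055,-.116,.058)}
t=list(T[sys.argv[1]]); t[2]=float(sys.argv[2]); w=S2W(p,t)[0]
c,s=np.cos(p[2]),np.sin(p[2])
Rt=R.from_matrix(np.array([[c,s,0],[s,-c,0],[0,0,-1]]))
print("t",o["time_s"],"pos",o["eef_pos"].round(4),"F",o["wrist_force"].round(1),"op",round(o["opening"],2))
print("target",w.round(4),"shift units",(r.inv().apply(w-o["eef_pos"])/.2).round(4),"turn units",((r.inv()*Rt).as_rotvec()/np.pi).round(4))
E
python3 -m pendant '[[[0,0,0,0,0,0.034],[0,0,0,0,0,0.034]]]' 1; python3 d.py c_nr 0.17
```

```text
time_s: 0.4
eef_pos: [0.1697, -0.5484, 0.2297]
eef_rot: [-0.001, 0.999, 0.04, -0.0]
wrist_force: [-0.7, -0.5, -0.7]
opening: 0.604
t 0.4 pos [ 0.1697 -0.5484  0.2297] F [-0.7 -0.5 -0.7] op 0.6
target [ 0.4887 -0.0569  0.17  ] shift units [ 1.7869 -2.3206  0.3055] turn units [-0.0009  0.     -0.0023]
```

```bash
python3 -m pendant '[[[0.15,-0.193,0.02,0,0,0],[0.15,-0.193,0.02,0,0,0],[0.15,-0.193,0.02,0,0,0],[0.15,-0.193,0.02,0,0,0],[0.15,-0.193,0.02,0,0,0],[0.15,-0.193,0.02,0,0,0],[0.15,-0.193,0.02,0,0,0],[0.15,-0.193,0.02,0,0,0],[0.15,-0.193,0.02,0,0,0],[0.15,-0.193,0.02,0,0,0],[0.15,-0.193,0.02,0,0,0],[0.13,-0.19,0.02,0,0,0]]]'; python3 d.py c_nr 0.07
```

```text
time_s: 1.9
eef_pos: [0.4961, -0.046, 0.1803]
eef_rot: [-0.001, 0.999, 0.036, 0.0]
wrist_force: [0.8, -0.8, 0.1]
opening: 0.003
t 1.9 pos [ 0.4961 -0.046   0.1803] F [ 0.8 -0.8  0.1] op 0.0
target [ 0.4887 -0.0569  0.07  ] shift units [-0.0414  0.0536  0.5515] turn units [-0.0009 -0.0004 -0.0051]
```

```bash
python3 -m pendant '[[[-0.041,0.054,0.2,0,0,-0.005],[0,0,0.2,0,0,0],[0,0,0.15,0,0,0],[0,0,0,0,0,0]]]'; python3 d.py c_nr 0.042
python3 - <<'E'
from bench import imaging
import cv2,numpy as np
a=imaging.camera("scene")["pixels"][135:245,160:310];b=imaging.camera("side")["pixels"][120:270,180:330]
cv2.imwrite("pics/h1.png",np.hstack([cv2.resize(a,(400,293),interpolation=2),cv2.resize(b,(293,293),interpolation=2)]))
E
```

```text
time_s: 2.4
eef_pos: [0.4902, -0.0527, 0.0674]
eef_rot: [-0.002, 0.999, 0.048, 0.001]
wrist_force: [0.5, 0.0, 0.7]
opening: -0.001
t 2.4 pos [ 0.4902 -0.0527  0.0674] F [0.5 0.  0.7] op -0.0
target [ 0.4887 -0.0569  0.042 ] shift units [-0.0095  0.0208  0.1268] turn units [-0.001  -0.0006  0.0028]
```

View pics/h1.png

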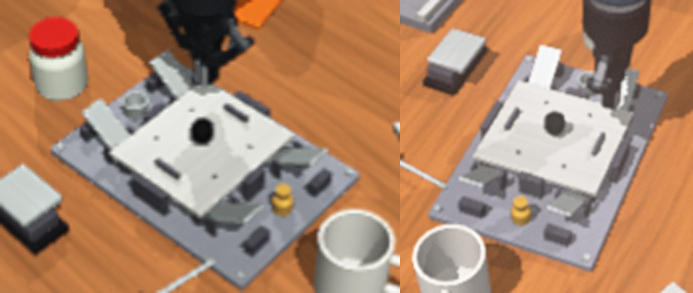

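The shut fingers hover over the near right corner at composite (200,85) and (607,95), clear of the shim and the strip. I'll correct by 4 mm and go down to near contact.

```bash
python3 -m pendant '[[[-0.01,0.02,0.05,0,0,0.003],[0,0,0.03,0,0,0],[0,0,0.02,0,0,0],[0,0,0.01,0,0,0],[0,0,0.005,0,0,0]]]'; python3 d.py c_nr 0.042
```

```text
time_s: 3.12
eef_pos: [0.4938, -0.0594, 0.0493]
eef_rot: [0.001, 0.999, 0.043, 0.007]
wrist_force: [0.5, -0.3, -0.5]
opening: 0.003
t 3.125 pos [ 0.4938 -0.0594  0.0493] F [ 0.5 -0.3 -0.5] op 0.0
target [ 0.4887 -0.0569  0.042 ] shift units [-0.0249 -0.0145  0.0362] turn units [ 0.0007 -0.0042 -0.0007]
```

```bash
python3 -m pendant '[[[-0.02,-0.012,0.015,0,-0.004,0],[0,0,0.01,0,0,0]]]';  python3 -m pendant '[[[0,0,0.01,0,0,0]]]'; python3 -m pendant '[[[0,0,0.01,0,0,0]]]'; python3 d.py c_nr 0.042
```

```text
time_s: 3.38
eef_pos: [0.4895, -0.0572, 0.0441]
eef_rot: [0.001, 0.999, 0.043, 0.0]
wrist_force: [-0.3, -1.4, 0.9]
opening: -0.001
time_s: 3.5
eef_pos: [0.4896, -0.0571, 0.042]
eef_rot: [0.001, 0.999, 0.043, 0.0]
wrist_force: [-0.3, 0.5, 3.1]
opening: 0.0
time_s: 3.62
eef_pos: [0.4897, -0.0572, 0.0417]
eef_rot: [0.001, 0.999, 0.043, -0.0]
wrist_force: [-14.0, 3.1, 37.2]
opening: 0.003
t 3.625 pos [ 0.4897 -0.0572  0.0417] F [-14.    3.1  37.2] op 0.0
target [ 0.4887 -0.0569  0.042 ] shift units [-0.0046 -0.0017 -0.0014] turn units [ 0.0007  0.0003 -0.0004]
```

Near right is solid: 0.3 mm of give at 37 N. I'll lift, use smaller steps from now on, and go to near left next.

```bash
python3 -m pendant '[[[0,0,-0.03,0,0,0],[0,0,-0.15,0,0,0],[0,0,-0.14,0,0,0]]]'; python3 d.py c_nl 0.09
```

```text
time_s: 4.0
eef_pos: [0.4882, -0.0565, 0.1056]
eef_rot: [0.0, 0.999, 0.043, -0.002]
wrist_force: [0.2, 0.1, -0.7]
opening: -0.002
t 4.0 pos [ 0.4882 -0.0565  0.1056] F [ 0.2  0.1 -0.7] op -0.0
target [0.48   0.0427 0.09  ] shift units [ 0.002  -0.4978  0.078 ] turn units [ 0.0001  0.0015 -0.0004]
```

```bash
python3 -m pendant '[[[0,-0.25,0,0,0,0],[0,-0.22,0,0,0,0],[0,-0.03,0.1,0,0,0],[0,0,0,0,0,0]]]'; python3 d.py c_nl 0.046
```

```text
time_s: 4.5
eef_pos: [0.4826, 0.0446, 0.0889]
eef_rot: [0.001, 0.999, 0.042, 0.002]
wrist_force: [0.4, 1.2, -0.2]
opening: 0.0
t 4.5 pos [0.4826 0.0446 0.0889] F [ 0.4  1.2 -0.2] op 0.0
target [0.48   0.0427 0.046 ] shift units [-0.0147  0.0077  0.2144] turn units [ 0.0009 -0.0011 -0.001 ]
```

```bash
python3 -m pendant '[[[-0.014,0.008,0.1,0,0,0],[0,0,0.09,0,0,0],[0,0,0.01,0,0,0],[0,0,0,0,0,0]]]'; python3 d.py c_nl 0.042
```

```text
time_s: 5.0
eef_pos: [0.4828, 0.0406, 0.0509]
eef_rot: [0.002, 0.999, 0.041, 0.004]
wrist_force: [-0.3, -0.8, 0.6]
opening: -0.001
t 5.0 pos [0.4828 0.0406 0.0509] F [-0.3 -0.8  0.6] op -0.0
target [0.48   0.0427 0.042 ] shift units [-0.0132 -0.0119  0.0445] turn units [ 0.0013 -0.0023 -0.0015]
```

```bash
python3 -m pendant '[[[-0.013,-0.011,0.02,0,-0.002,0],[0,0,0.015,0,0,0]]]';  python3 -m pendant '[[[0,0,0.005,0,0,0]]]'; python3 -m pendant '[[[0,0,0.005,0,0,0]]]'; python3 d.py c_nl 0.042
```

```text
time_s: 5.25
eef_pos: [0.4811, 0.0422, 0.0451]
eef_rot: [0.002, 0.999, 0.041, 0.002]
wrist_force: [-0.2, -0.2, -0.7]
opening: 0.001
time_s: 5.38
eef_pos: [0.4812, 0.0422, 0.0442]
eef_rot: [0.002, 0.999, 0.041, 0.002]
wrist_force: [0.9, -0.2, 0.4]
opening: -0.002
time_s: 5.5
eef_pos: [0.4813, 0.0422, 0.0432]
eef_rot: [0.002, 0.999, 0.041, 0.002]
wrist_force: [-0.3, -0.0, -0.6]
opening: -0.0
t 5.5 pos [0.4813 0.0422 0.0432] F [-0.3 -0.  -0.6] op -0.0
target [0.48   0.0427 0.042 ] shift units [-0.0065 -0.0031  0.0061] turn units [ 0.0016 -0.0012 -0.0016]
```

```bash
python3 -m pendant '[[[0,0,0.005,0,0,0]]]';  python3 -m pendant '[[[0,0,0.005,0,0,0]]]'; python3 -m pendant '[[[0,0,0.005,0,0,0]]]'
```

```text
time_s: 5.62
eef_pos: [0.4814, 0.0422, 0.0422]
eef_rot: [0.002, 0.999, 0.041, 0.002]
wrist_force: [0.4, -0.4, 0.4]
opening: 0.002
time_s: 5.75
eef_pos: [0.4814, 0.0422, 0.0419]
eef_rot: [0.002, 0.999, 0.041, 0.002]
wrist_force: [-6.5, 0.3, 16.8]
opening: 0.003
time_s: 5.88
eef_pos: [0.4814, 0.0422, 0.0419]
eef_rot: [0.002, 0.999, 0.041, 0.001]
wrist_force: [-6.5, -0.0, 15.0]
opening: 0.001
```

Near left is solid too: 0.0 mm more at 15–17 N. Next is far left.

```bash
python3 -m pendant '[[[0,0,-0.05,0,0,0],[0,0,-0.2,0,0,0],[0,0,0,0,0,0]]]'; python3 d.py c_fl 0.09
```

```text
time_s: 6.25
eef_pos: [0.4816, 0.0424, 0.0939]
eef_rot: [0.003, 0.999, 0.041, 0.002]
wrist_force: [0.6, -0.4, 0.7]
opening: -0.002
t 6.25 pos [0.4816 0.0424 0.0939] F [ 0.6 -0.4  0.7] op -0.0
target [0.5995 0.0532 0.09  ] shift units [ 0.5919 -0.0046  0.0215] turn units [ 0.0017 -0.001  -0.0014]
```

```bash
python3 -m pendant '[[[0.28,-0.004,0,0.002,0,0],[0.28,0,0,0,0,0],[0.03,0,0.1,0,0,0],[0,0,0,0,0,0]]]'; python3 d.py c_fl 0.046
```

```text
time_s: 6.75
eef_pos: [0.5987, 0.0538, 0.0703]
eef_rot: [-0.001, 0.999, 0.041, -0.001]
wrist_force: [-0.7, 0.4, 0.8]
opening: 0.001
t 6.75 pos [0.5987 0.0538 0.0703] F [-0.7  0.4  0.8] op 0.0
target [0.5995 0.0532 0.046 ] shift units [0.0042 0.004  0.1216] turn units [-0.0007  0.0006 -0.0015]
```

```bash
python3 -m pendant '[[[0.004,0.004,0.06,0,0,0],[0,0,0.04,0,0,0],[0,0,0,0,0,0]]]'; python3 d.py c_fl 0.043
```

```text
time_s: 7.12
eef_pos: [0.5981, 0.0531, 0.0493]
eef_rot: [-0.001, 0.999, 0.041, -0.002]
wrist_force: [-0.6, 0.5, -0.0]
opening: -0.0
t 7.125 pos [0.5981 0.0531 0.0493] F [-0.6  0.5 -0. ] op -0.0
target [0.5995 0.0532 0.043 ] shift units [0.0074 0.0002 0.0312] turn units [-0.0008  0.0009 -0.0015]
```

```bash
python3 -m pendant '[[[0.007,0,0.025,0,0,0],[0,0,0.008,0,0,0]]]'; python3 -m pendant '[[[0,0,0.005,0,0,0]]]';  python3 -m pendant '[[[0,0,0.005,0,0,0]]]'; python3 -m pendant '[[[0,0,0.005,0,0,0]]]'
```

```text
time_s: 7.38
eef_pos: [0.5997, 0.0531, 0.0431]
eef_rot: [-0.001, 0.999, 0.041, -0.001]
wrist_force: [0.8, -0.1, -0.6]
opening: -0.001
time_s: 7.5
eef_pos: [0.5999, 0.0531, 0.0422]
eef_rot: [-0.001, 0.999, 0.041, -0.001]
wrist_force: [-0.5, -0.5, 0.7]
opening: -0.002
time_s: 7.62
eef_pos: [0.6, 0.0531, 0.0418]
eef_rot: [-0.001, 0.999, 0.041, -0.001]
wrist_force: [-2.9, -0.3, 6.0]
opening: 0.0
time_s: 7.75
eef_pos: [0.6, 0.0531, 0.0415]
eef_rot: [-0.001, 0.999, 0.041, -0.001]
wrist_force: [-3.6, -1.2, 6.9]
opening: 0.003
```

```bash
python3 -m pendant '[[[0,0,0.005,0,0,0]]]';  python3 -m pendant '[[[0,0,0.005,0,0,0]]]'; python3 -m pendant '[[[0,0,0.005,0,0,0]]]'
```

```text
time_s: 7.88
eef_pos: [0.6, 0.0531, 0.0413]
eef_rot: [-0.001, 0.999, 0.041, -0.001]
wrist_force: [-3.5, 0.2, 6.9]
opening: -0.001
time_s: 8.0
eef_pos: [0.6, 0.0532, 0.0412]
eef_rot: [-0.001, 0.999, 0.042, -0.001]
wrist_force: [-3.8, -0.3, 6.4]
opening: 0.006
time_s: 8.12
eef_pos: [0.6001, 0.0532, 0.0411]
eef_rot: [-0.001, 0.999, 0.042, -0.001]
wrist_force: [-4.3, 0.5, 7.0]
opening: 0.002
```

```bash
python3 -m pendant '[[[0,0,0.008,0,0,0]]]';  python3 -m pendant '[[[0,0,0.008,0,0,0]]]'; python3 -m pendant '[[[0,0,0.01,0,0,0]]]'
```

```text
time_s: 8.25
eef_pos: [0.6001, 0.0532, 0.0404]
eef_rot: [-0.001, 0.999, 0.042, -0.001]
wrist_force: [-4.0, -0.3, 8.1]
opening: -0.0
time_s: 8.38
eef_pos: [0.6001, 0.0533, 0.0398]
eef_rot: [-0.001, 0.999, 0.042, -0.001]
wrist_force: [-3.8, -0.2, 7.5]
opening: 0.001
time_s: 8.5
eef_pos: [0.6002, 0.0533, 0.0389]
eef_rot: [-0.001, 0.999, 0.042, -0.001]
wrist_force: [-2.8, -0.0, 7.8]
opening: -0.002
```

Far left is dipping: 3.1 mm so far at about 8 N. I'll press on to its stop so the witness pin registers.

```bash
python3 -m pendant '[[[0,0,0.008,0,0,0]]]';  python3 -m pendant '[[[0,0,0.008,0,0,0]]]'; python3 -m pendant '[[[0,0,0.006,0,0,0]]]'; python3 -m pendant '[[[0,0,0.006,0,0,0]]]'
```

```text
time_s: 8.62
eef_pos: [0.6003, 0.0533, 0.0383]
eef_rot: [-0.001, 0.999, 0.042, -0.001]
wrist_force: [-4.4, 0.5, 8.6]
opening: -0.001
time_s: 8.75
eef_pos: [0.6003, 0.0534, 0.0378]
eef_rot: [-0.0, 0.999, 0.042, -0.001]
wrist_force: [-4.2, 0.2, 10.4]
opening: 0.003
time_s: 8.88
eef_pos: [0.6003, 0.0534, 0.0379]
eef_rot: [-0.0, 0.999, 0.042, -0.001]
wrist_force: [-5.4, 0.5, 9.7]
opening: 0.002
time_s: 9.0
eef_pos: [0.6003, 0.0534, 0.0379]
eef_rot: [-0.0, 0.999, 0.042, -0.001]
wrist_force: [-4.3, 1.3, 9.1]
opening: -0.0
```

Far left dipped 4.2 mm to its stop, so it is the weak corner. I'll lift and check clearance to the mug before pressing the far left shim.

```bash
python3 -m pendant '[[[0,0,-0.04,0,0,0],[0,0,-0.15,0,0,0],[0,0,-0.1,0,0,0],[0,0,0,0,0,0]]]'; python3 d.py l_fl 0.1
python3 - <<'E'
from bench import imaging
from h import *; import pickle
from scipy.optimize import least_squares
# mug rim centre guess in both views -> triangulate, z about .085
a=imaging.camera("scene");b=imaging.camera("side"); pickle.dump({"scene":a,"side":b},open("cams1.pkl","wb"))
f=lambda X:np.r_[(proj(a,X)-[[292,222]]).ravel(),(proj(b,X)-[[206,247]]).ravel()]
s=least_squares(f,[.55,.2,.085]);print(s.x,s.fun)
A=a["pixels"][135:255,160:330];B=b["pixels"][120:290,180:330]
cv2.imwrite("pics/h2.png",np.hstack([cv2.resize(A,(425,300),interpolation=2),cv2.resize(B,(265,300),interpolation=2)]))
E
```

```text
time_s: 9.5
eef_pos: [0.6011, 0.0532, 0.0984]
eef_rot: [-0.0, 0.999, 0.042, -0.0]
wrist_force: [0.3, -0.6, -0.6]
opening: -0.0
t 9.5 pos [0.6011 0.0532 0.0984] F [ 0.3 -0.6 -0.6] op -0.0
target [0.5888 0.1185 0.1   ] shift units [-0.0336 -0.3301 -0.0079] turn units [-0.0001  0.0002 -0.0009]
[0.54988415 0.22561139 0.08883084] [-0.24142456 -0.3311078  -0.14040947  0.27893792]
```

View pics/h2.png

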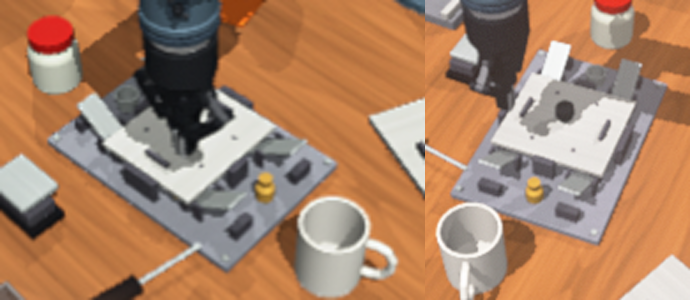

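The plate has sprung back, all four shims are up, and the mug's near edge (y≈0.188) leaves room. I'll move over the far left leaf.

```bash
python3 -m pendant '[[[-0.034,-0.18,0,0,0,0],[0,-0.15,0,0,0,0],[0,0,0.05,0,0,0],[0,0,0,0,0,0]]]'; python3 d.py l_fl 0.072
```

```text
time_s: 10.1
eef_pos: [0.584, 0.119, 0.0806]
eef_rot: [-0.0, 0.999, 0.042, -0.006]
wrist_force: [0.1, -0.4, 0.1]
opening: -0.001
t 10.1 pos [0.584  0.119  0.0806] F [ 0.1 -0.4  0.1] op -0.0
target [0.5888 0.1185 0.072 ] shift units [0.0244 0.0046 0.0427] turn units [-0.0004  0.0038 -0.0013]
```

```bash
python3 -m pendant '[[[0.024,0.004,0.03,0,0.003,0],[0,0,0.01,0,0,0],[0,0,0,0,0,0]]]'; python3 d.py l_fl 0.068
python3 - <<'E'
from bench import imaging
import cv2,numpy as np
A=imaging.camera("scene")["pixels"][175:245,210:300];B=imaging.camera("side")["pixels"][180:260,190:270]
cv2.imwrite("pics/h3.png",np.hstack([cv2.resize(A,(450,350),interpolation=2),cv2.resize(B,(350,350),interpolation=2)]))
E
```

```text
time_s: 10.48
eef_pos: [0.5892, 0.1163, 0.071]
eef_rot: [-0.0, 0.999, 0.04, -0.002]
wrist_force: [0.3, -0.1, 0.6]
opening: 0.0
t 10.475 pos [0.5892 0.1163 0.071 ] F [ 0.3 -0.1  0.6] op 0.0
target [0.5888 0.1185 0.068 ] shift units [-0.0008 -0.0107  0.0151] turn units [-0.0003  0.0009 -0.0021]
```

View pics/h3.png

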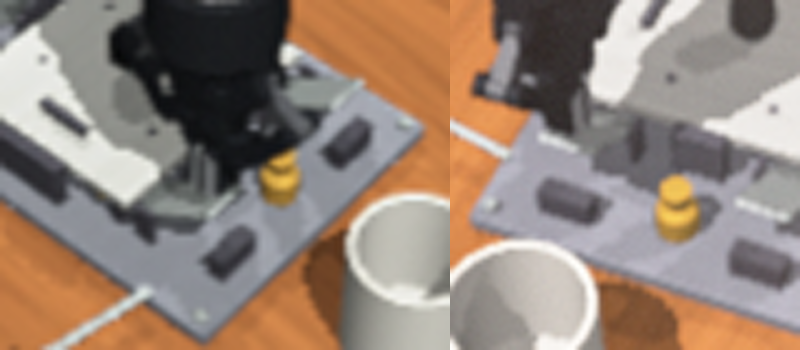

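The fingertips are over the far left leaf at (205,175) left and (580,115) right, clear of the weight. Pressing down.

```bash
python3 -m pendant '[[[0,-0.008,0.02,0,0,0]]]'; python3 -m pendant '[[[0,0,0.015,0,0,0],[0,0,0.015,0,0,0]]]'; python3 -m pendant '[[[0,0,0.01,0,0,0],[0,0,0.01,0,0,0]]]';python3 -m pendant '[[[0,0,0.01,0,0,0],[0,0,0.01,0,0,0]]]'; python3 d.py l_fl 0.034
```

```text
time_s: 10.7
eef_pos: [0.5896, 0.118, 0.0678]
eef_rot: [-0.0, 0.999, 0.04, -0.001]
wrist_force: [0.7, -0.3, 0.3]
opening: 0.001
time_s: 10.95
eef_pos: [0.5898, 0.1191, 0.0626]
eef_rot: [-0.001, 0.999, 0.04, -0.0]
wrist_force: [-4.0, 6.0, 12.0]
opening: 0.003
time_s: 11.2
eef_pos: [0.5897, 0.1208, 0.0604]
eef_rot: [-0.002, 0.999, 0.041, -0.0]
wrist_force: [-3.8, 1.6, 8.5]
opening: -0.001
time_s: 11.45
eef_pos: [0.5895, 0.1221, 0.0582]
eef_rot: [-0.003, 0.999, 0.041, -0.001]
wrist_force: [-3.4, 1.3, 7.3]
opening: 0.004
t 11.45 pos [0.5895 0.1221 0.0582] F [-3.4  1.3  7.3] op 0.0
target [0.5888 0.1185 0.034 ] shift units [-0.0049  0.0186  0.1207] turn units [-0.0018  0.0003 -0.0016]
```

The leaf is moving. The tip has drifted 3.5 mm outward, so I'll correct that as I go.

```bash
python3 -m pendant '[[[0,0.012,0.015,0,0,0],[0,0.008,0.015,0,0,0],[0,0.005,0.015,0,0,0],[0,0.005,0.015,0,0,0]]]'; python3 d.py l_fl 0.034;python3 -m pendant '[[[0,0.005,0.015,0,0,0],[0,0.005,0.015,0,0,0],[0,0.005,0.015,0,0,0]]]'; python3 d.py l_fl 0.034
```

```text
time_s: 11.95
eef_pos: [0.5929, 0.1188, 0.0509]
eef_rot: [-0.004, 0.999, 0.042, 0.003]
wrist_force: [-1.7, 1.2, 7.1]
opening: -0.0
t 11.95 pos [0.5929 0.1188 0.0509] F [-1.7  1.2  7.1] op -0.0
target [0.5888 0.1185 0.034 ] shift units [-0.0209  0.0004  0.0843] turn units [-0.0025 -0.0019 -0.0011]
time_s: 12.32
eef_pos: [0.5951, 0.1175, 0.0453]
eef_rot: [-0.005, 0.999, 0.042, 0.005]
wrist_force: [-2.0, 1.3, 7.7]
opening: -0.0
t 12.325 pos [0.5951 0.1175 0.0453] F [-2.   1.3  7.7] op -0.0
target [0.5888 0.1185 0.034 ] shift units [-0.0317 -0.0072  0.0564] turn units [-0.003  -0.0034 -0.0008]
```

```bash
python3 -m pendant '[[[-0.018,0,0.015,0,-0.002,0],[-0.018,0,0.015,0,-0.002,0],[-0.005,0,0.012,0,0,0],[-0.003,0,0.012,0,0,0]]]'; python3 d.py l_fl 0.034
```

```text
time_s: 12.82
eef_pos: [0.5946, 0.1181, 0.0415]
eef_rot: [-0.005, 0.999, 0.043, 0.008]
wrist_force: [-4.5, 0.1, 7.1]
opening: 0.001
t 12.825 pos [0.5946 0.1181 0.0415] F [-4.5  0.1  7.1] op 0.0
target [0.5888 0.1185 0.034 ] shift units [-0.0292 -0.0038  0.0371] turn units [-0.003  -0.0051 -0.0007]
```

```bash
python3 -m pendant '[[[-0.015,0,0.015,0,-0.005,0],[-0.01,0,0.015,0,0,0],[-0.01,0,0.015,0,0,0]]]'; python3 d.py l_fl 0.034; python3 -m pendant '[[[0,0,0.015,0,0,0],[0,0,0.012,0,0,0]]]';python3 -m pendant '[[[0,0,0.01,0,0,0]]]'; python3 d.py l_fl 0.034
```

```text
time_s: 13.2
eef_pos: [0.5943, 0.1187, 0.0378]
eef_rot: [-0.005, 0.999, 0.043, 0.007]
wrist_force: [0.6, 0.8, 6.6]
opening: -0.001
t 13.2 pos [0.5943 0.1187 0.0378] F [0.6 0.8 6.6] op -0.0
target [0.5888 0.1185 0.034 ] shift units [-0.0276 -0.0012  0.0189] turn units [-0.003  -0.0046 -0.0006]
time_s: 13.45
eef_pos: [0.5945, 0.119, 0.0343]
eef_rot: [-0.005, 0.999, 0.043, 0.007]
wrist_force: [-3.7, 0.2, 7.9]
opening: -0.003
time_s: 13.58
eef_pos: [0.5946, 0.1189, 0.0335]
eef_rot: [-0.005, 0.999, 0.043, 0.007]
wrist_force: [-6.3, -1.5, 16.3]
opening: -0.004
t 13.575 pos [0.5946 0.1189 0.0335] F [-6.3 -1.5 16.3] op -0.0
target [0.5888 0.1185 0.034 ] shift units [-0.0292 -0.0002 -0.0032] turn units [-0.0028 -0.0046 -0.0001]
```

Hard stop at about 34 mm. One more firm press, then I'll lift straight up and look.

```bash
python3 -m pendant '[[[0,0,0.008,0,0,0],[0,0,0.008,0,0,0]]]'; python3 -m pendant '[[[0,0,-0.03,0,0,0],[0,0,-0.2,0,0,0],[0,0,-0.25,0,0,0],[0,0,-0.25,0,0,0]]]';  python3 -m pendant '[[[-0.25,0.1,-0.2,0,0,0],[-0.25,0.1,-0.2,0,0,0],[-0.25,0.1,0,0,0,0],[-0.2,0.1,0,0,0,0],[0,0,0,0,0,0]]]'
python3 - <<'E'
from bench import imaging
import cv2,numpy as np
A=imaging.camera("scene")["pixels"][140:250,165:330];B=imaging.camera("side")["pixels"][125:290,180:330]
cv2.imwrite("pics/h4.png",np.hstack([cv2.resize(A,(450,300),interpolation=2),cv2.resize(B,(273,300),interpolation=2)]))
E
```

```text
time_s: 13.82
eef_pos: [0.5946, 0.1189, 0.0335]
eef_rot: [-0.004, 0.999, 0.044, 0.007]
wrist_force: [-6.9, -1.3, 14.1]
opening: 0.0
time_s: 14.32
eef_pos: [0.5894, 0.1177, 0.1783]
eef_rot: [-0.005, 0.999, 0.044, 0.002]
wrist_force: [1.1, 0.4, -0.1]
opening: -0.005
time_s: 14.95
eef_pos: [0.4133, 0.0219, 0.2581]
eef_rot: [-0.003, 0.999, 0.045, 0.009]
wrist_force: [-0.7, 0.8, -0.3]
opening: 0.0
```

View pics/h4.png

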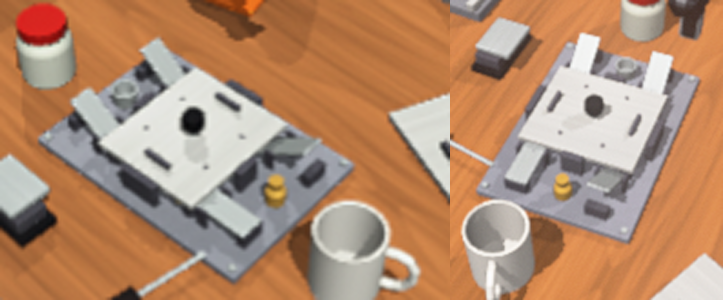

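The far left shim lies flat at (230,215) left / (520,165) right. The other three are standing, and the plate, weight, tin, mug and jar look unmoved. The gripper is well clear, so I'm handing in.

Run:
```python
import pickle,numpy as np
from bench import imaging,ctrl
d=pickle.load(open("cams0.pkl","rb"))
for n,(x0,x1,y0,y1) in {"scene":(150,330,140,260),"side":(140,325,105,290)}.items():
    a=imaging.camera(n)["pixels"].astype(int); e=np.abs(a-d[n]["pixels"].astype(int)).max(2)[y0:y1,x0:x1]>60
    ys,xs=np.nonzero(e); print(n,e.sum(),np.percentile(xs+x0,[5,50,95]),np.percentile(ys+y0,[5,50,95]))
print(ctrl.hand_in())
```

```text
scene 364 [239. 249. 259.] [140. 151. 223.]
side 941 [219. 309. 321.] [107. 127. 221.]
the job is handed in; nothing more can be done
None
```

I found the rocking corner, which is the far left one, and pressed its shim flat so that it props the plate. The job is handed in after about 15 s of the allowed 48 s.

| Corner pressed | Give | Force | Result |
|---|---|---|---|
| Near right | about 0.3 mm | 37 N | solid |
| Near left | about 0 mm | 15–17 N | solid |
| Far left | 4.2 mm, down to its stop | 8–10 N | the weak corner |

I did not press far right, since the weak corner was already found.

- **Shim:** I pressed the far left leaf down until it met its hard stop. The fingertips read 33.5 mm above the table there (nominal 34 mm), at about 15 N.
- **Last pictures:** The far left shim lies flat and the other three are standing. The plate, weight, tin, mug and jar look unmoved, and the gripper is clear of everything.
- **Before/after comparison:** The changed pixels were not mapped object by object. They appear to be mostly the arm, its shadow and the pressed shim.
- **Not as planned:**
  - The near right press overshot the 15 N test force because the step was too big, so I used smaller steps after that.
  - The fingertips drifted about 6 mm along the far left leaf during the press.
  - I did not press the far left corner again to confirm the shim holds it.

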